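Seat a bayonet filter cell and hold it for the leak test

ROBOT

A 7-joint arm with a two-finger parallel gripper is mounted at the origin on the work surface. World frame = base frame: x ahead of the robot, y to its left, z up, the work surface at z = 0. Lengths are in m, angles in degrees, forces in N, time in s.
With the tool pointing down it reaches from about 0.425 to 0.825 m from the base axis. Payload 3.6 kg.
Tool frame: the origin (TCP) lies midway between the tips of the shut fingers; the grasp point (between the pads) lies 19 mm behind it; z points along the fingers, y is the direction in which the jaws open and shut (so a half turn about z gives the same grasp; the last joint's range is limited). The gripper opens to 93 mm and grips with 3 to 60 N. Pads are 15 mm wide; open, the fingers measure 128 mm over their backs; the gripper's body (75 mm by 188 mm) begins 65 mm behind the grasp point.
Start: joints at [63.913, 35.231, -0.722, 81.555, 0.464, 63.22, -2.315], TCP at [0.27, -0.591, 0.219] pointing down, gripper open.
Joint ranges: [-178.69, 178.69], [-17.37, 117.87], [-77.05, 75.6], [15.02, 138.74], [-78.02, 258.01], [0.78, 113.62], [-162.83, 162.83]. Speed limits (degrees/s): [159.86, 159.86, 180, 180, 180, 180, 180].

INTERFACE

Orientations are given as [roll, pitch, yaw] about the fixed x, y, z axes, in that order (R = Rz(yaw) Ry(pitch) Rx(roll)).
In Python, from workcell import env gives the robot as it stands. The module is installed in compiled form; this text tells all that it offers.
- The arm moves only by the tool arm_command, never from a script. Its argument "steps" is a list of rows, each a list of 7 numbers: the closure in counts, from 0 (fully open) to 255 (shut), then the shift along the tool's x, y, z in cm, then the turn, a rotation vector about the tool's x, y, z in rad. A call has 1 to 10 rows; each row shifts and turns the commanded pose from where the row before left it, along the tool's axes as they then stand; what a row does not reach is not made up. A row lasts 1/12 s, in which the tool goes at most 41.7 mm and 7.16 degrees, less where a joint would pass 70% of its speed; a pose out of reach is approached as far as the arm can. A call with a gripper value outside its range is refused whole. The fingers move at their own pace and stop on an object; "force" is the grip in N (left out, the last holds). Time passes only in rows, so rows that do not move let the fingers close. It gives the time, the measured TCP pose, the force and the opening at its end, in the units of the state.
- env.get_obs(): the state, without advancing time (a new reading comes with each control period).
- env.get_image(name): name is "scene" or "top" or "wrist"; returns a dict with "color" (384x512x3 uint8, red, green, blue), "fx", "fy", "cx", "cy" (pixels), "dist" ([k1, k2, p1, p2, k3] as OpenCV has them; the pictures are not rectified), "rvec" (rotation vector, rad) and "tvec" (3), from world to camera coordinates, as OpenCV has them; the wrist camera has in their place "mount" (4x4, takes a point from camera to tool coordinates, whose origin is the TCP and whose axes are the flange's). Camera axes: x right, y down, z forward; pixel columns grow to the right and rows downward; lengths in m; the calibration is good to about 2 mm. A picture is of the moment at which its call begins: read the wrist's pose just before it. There is no depth.
- env.job_done(): hands the job in, once; it reports no verdict.
Trained networks look in the newest picture that a camera, given by its name, has taken for a name from the list of things; names that differ only in an ending like _2 or _b are one class to them, and where a whole thing is asked for, a point or a joint stands for the part that bears it (a point fixed in the world has none). Each returns a list of dicts, best first, with "p" (0 to 1); they miss things now and then, are a little off and sometimes report something else, mostly with a low value. They report only what shows in the picture. A call takes as long as a camera call. They do not tell look-alikes from the thing itself.
- env.find_in(camera, thing): "xyz" ([x, y, z] in m, in the coordinates of the camera as it stood for that picture, good to about 4 mm: the middle of the surface that is visible of it).
The state is a dict: "time": time; "joint_positions": joint angles; "qd": joint speeds; "joint_torque": joint torques, N m; "tool_pos": TCP position; "tcp_rot": TCP orientation; "contact_force": force on the tool from outside, world axes, zero at the start; "wrist_torque": the same for the moment, N m; "grip_width": opening from 0.0 (shut) to 1.0 (fully open).
Only numpy, scipy, OpenCV 4.12 (cv2) and the standard library are available. Lean on these libraries where they do the work, as an engineer would, in place of code of your own. Each camera call takes 0.05 s, during which the arm holds its last target. There are 200 camera calls.

TASK

Grip the blue knurled collar of the filter cell, slide the cell out of the open end of its storage rail, where the yellow lips no longer cover its flange, and lower it over the steel spigot of the grey filter head. Turn the collar until its hidden keyways drop over the three pins, then push the cell fully home against the orange spring seat. Finish still gripping the collar and holding it pushed home for the leak test; leave the tin, the cup and the spatula alone.

Things in the scene. Friction and masses are not known exactly. Their poses are not given: they have to be found in the camera images.
- cell_mid (a point): Centre, on the axis and 31 mm above the underside, of the loose rigid filter cell, 62 mm tall, about 250 g, upright, z up. From below: steel flange 72 mm in diameter, 7 mm thick; black neck 49 mm in diameter; from 30 mm up to the top the blue knurled collar, a solid grip 50 mm in diameter with a green window on top. It can be gripped in any yaw.
- cell_bore (a point): Centre of the cell's underside. Here a blind bore opens, 32 mm in diameter and 30 mm deep, with three identical keyways a third of a turn apart along its full depth, each 9.5 mm wide, reaching 23 mm from the axis. They cannot be seen from above. z is up, along the axis.
- rail: Fixed aluminium storage rail, 220 mm long (its x), 90 mm wide (its y), origin under its middle, floor 6 mm thick. The cell stands on the floor on the midline, at x = 25 to 65 mm, its flange under two yellow lips (underside 16 mm, top 20 mm above the table; 56 mm slot between them for the neck). Side walls 78 mm apart. The +x end is closed, the -x end open.
- rail_mouth (a point): Point on the rail's floor, on the midline, where the lips and side walls end, 20 mm to -x of the rail's origin; same axes as the rail. From here 90 mm of bare floor lead on in -x. The cell can be lifted once its axis is more than 37 mm beyond this point in -x.
- spigot_top (a point): Centre of the top of the upright steel spigot, 72 mm above the table, on the fixed grey filter head (block 110 by 110 mm, 40 mm tall). The spigot is 30 mm in diameter, its top 6 mm tapering to 21 mm. z is up. With the cell fully home its underside is 28 mm below this point (its centre 3 mm above it).
- pin_level (a point): Point on the spigot's axis level with the tops of its three equally spaced brass pins (4 mm thick, out to 21.5 mm from the axis), 10 mm below the spigot top. Their yaw varies and is not reported. A cell not aligned rests on them, underside at this height. Within a third of a turn either way the keyways meet the pins (to about 0.1 rad if centred) and the cell can go down 10 mm to the seat.
- seat (a joint): How far the orange spring seat, a ring 72 mm in outer diameter around the spigot on the filter head, is pressed down, in m: 0 at rest (top 52 mm above the table), 0.008 at its stop. Takes about 6 N to start and 11 N at its stop; it springs back up and lifts the cell when the push ends.
- tin_mid (a point): Centre of a white and blue paint tin, 88 mm in diameter, 95 mm tall, standing. Bystander.
- cup_mid (a point): Centre of a white open mixing cup, 72 mm in diameter at the rim, 70 mm tall, standing. Bystander.
- spatula: Stirring spatula, 180 mm long, lying flat on the table along its x, origin under its middle. Bystander.
Not all that is in view belongs to the job. Leave any pink or turquoise look-alike of the part that bears cell_mid alone.

How it is judged:
By the outcome, as a careful person would: the job done as asked, in the order asked, and still so for the second after the job is handed in, while the arm keeps its last pose, push and grip.
It also fails if it takes over 72 s, if anything falls off the work surface, if the arm or the gripper's body presses on something with over 40 N, if the wrist force passes 120 N, or if a joint passes its speed limit or range.

## Working session

There is one attempt and no reset: what is moved stays moved. The work goes in short steps, Python scripts to look and compute and a tool call to move; the robot and the scene stay as the last step left them, time stands still between calls to the robot, and variables do not carry over. Pictures are saved under pics/ and viewed, about 8 in all and at most 12, crops included, and the job is handed in when it is done.

Besides the shell and the picture viewer there is one more tool, called after "Request:" by a JSON object that holds its "op" and its "data", one argument or row to a line. arm_command: Moves the arm, as the interface text tells. Its arguments: {"type":"object","properties":{"steps":{"type":"array","items":{"type":"array","items":{"type":"number"}}},"force":{"type":"number"}},"required":["steps"]}

```bash
mkdir -p pics; cat > h.py <<'E'
import numpy as np, cv2
from workcell import env
from scipy.spatial.transform import Rotation as R
def T_wc(im, obs=None):
    T=np.eye(4)
    if 'mount' in im:
        W=np.eye(4); W[:3,:3]=R.from_euler('xyz',obs['tcp_rot'],degrees=True).as_matrix(); W[:3,3]=obs['tool_pos']
        return W@np.array(im['mount'])
    r=cv2.Rodrigues(np.array(im['rvec'],float))[0]
    T[:3,:3]=r.T; T[:3,3]=-r.T@np.array(im['tvec'],float).ravel(); return T
def K(im): return np.array([[im['fx'],0,im['cx']],[0,im['fy'],im['cy']],[0,0,1.]])
def px(im,T,p):
    Ti=np.linalg.inv(T); 
    return cv2.projectPoints(np.array([p],float),cv2.Rodrigues(Ti[:3,:3])[0],Ti[:3,3],K(im),np.array(im['dist'],float))[0].ravel()
def ray(im,T,uv,z):
    n=cv2.undistortPoints(np.array([[uv]],float),K(im),np.array(im['dist'],float)).ravel()
    d=T[:3,:3]@np.array([n[0],n[1],1]); return T[:3,3]+d*(z-T[2,3])/d[2]
def look(cam,name=None):
    o=env.get_obs(); im=env.get_image(cam); T=T_wc(im,o)
    if name: cv2.imwrite('pics/'+name,im['color'][:,:,::-1])
    return o,im,T
def find(cam,im,T,th,n=4):
    for d in env.find_in(cam,th)[:n]:
        w=T@np.r_[d['xyz'],1]; print(th,round(d['p'],2),w[:3].round(4),px(im,T,w[:3]).round())
E
python3 - <<'E'
from h import *
for c in ['scene','top']:
    o,im,T=look(c,c+'0.png'); print(c,T[:3,3].round(3))
    for t in ['cell_mid','rail','rail_mouth','spigot_top','pin_level','seat','tin_mid','cup_mid','spatula']: find(c,im,T,t)
a=cv2.imread('pics/scene0.png');b=cv2.imread('pics/top0.png')
print(o)
E
```

```text
scene [ 0.991 -0.114  0.78 ]
cell_mid 0.87 [0.7998 0.2162 0.044 ] [360. 255.]
cell_mid 0.81 [0.7126 0.285  0.0455] [367. 211.]
cell_mid 0.8 [0.6102 0.2706 0.0385] [339. 180.]
cell_mid 0.61 [0.6305 0.1349 0.0558] [293. 201.]
rail 0.79 [0.6102 0.1475 0.0068] [292. 203.]
rail_mouth 0.86 [0.6113 0.1484 0.0079] [292. 203.]
spigot_top 0.6 [ 0.5753 -0.1941  0.039 ] [147. 232.]
pin_level 0.74 [ 0.576  -0.1939  0.0394] [148. 233.]
seat 0.75 [ 0.5547 -0.1991  0.0564] [141. 222.]
tin_mid 0.94 [0.782  0.0406 0.0958] [284. 268.]
cup_mid 0.86 [0.6349 0.0038 0.0368] [240. 226.]
spatula 0.86 [0.3585 0.0115 0.003 ] [206. 145.]
top [0.529 0.049 0.812]
cell_mid 0.92 [0.596  0.2712 0.063 ] [126. 195.]
cell_mid 0.71 [0.6227 0.1414 0.0674] [195. 181.]
cell_mid 0.63 [0.6957 0.2821 0.0551] [124. 144.]
cell_mid 0.56 [0.7793 0.2186 0.0551] [158. 102.]
rail 0.71 [0.582  0.1553 0.004 ] [192. 205.]
rail_mouth 0.78 [0.578  0.1537 0.0088] [192. 207.]
rail_mouth 0.34 [ 0.5549 -0.1894  0.0393] [368. 218.]
spigot_top 0.73 [ 0.5531 -0.1872  0.0397] [367. 219.]
spigot_top 0.29 [ 0.552  -0.1982  0.0505] [374. 219.]
pin_
[... 339 characters left out ...]
.]
{'time': 0.5, 'joint_positions': array([63.91359178, 35.23300408, -0.7217236 , 81.55991429,  0.46411968,
       63.22058598, -2.3142421 ]), 'qd': array([ 0.08130234, -0.07765695,  0.03397836, -0.14385798,  0.04322217,
        0.01905164,  0.03714652]), 'joint_torque': array([-7.83935611e-04, -4.58393276e+01,  2.08521090e-01, -1.65863049e+01,
       -6.10512192e-02,  1.39609005e-02,  5.13384305e-05]), 'tool_pos': array([ 0.27023996, -0.59107644,  0.2185899 ]), 'tcp_rot': array([-1.79989327e+02, -1.62527797e-03,  2.45708822e+01]), 'contact_force': array([ 0.23565931, -0.16015781, -0.11222802]), 'wrist_torque': array([-0.00527986,  0.0594678 ,  0.00316977]), 'grip_width': 0.9984757344645633}
```

View pics/top0.png

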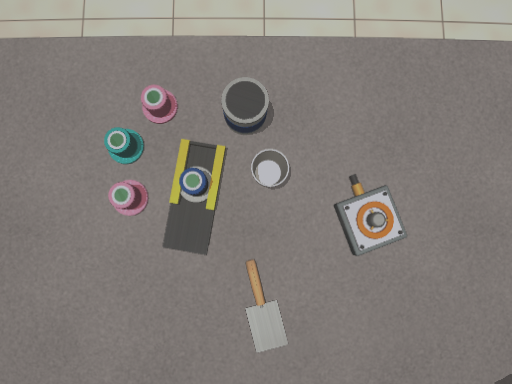

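View pics/scene0.png

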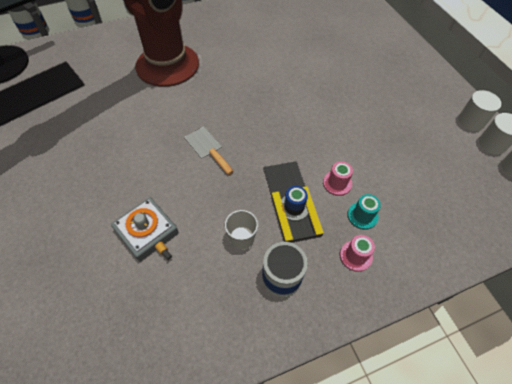

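Top view: the blue-collared cell stands in the rail at (193,181). The look-alikes are pink at (154,98), pink at (122,195) and turquoise at (117,141), all outside the rail, so I choose the blue one. The spigot is at (375,219). I'll check the choice in one close crop.

```bash
python3 - <<'E'
from h import *
o,im,T=look('top'); a=im['color'][:,:,::-1]
c=np.hstack([cv2.resize(x,None,fx=4.5,fy=4.5,interpolation=cv2.INTER_CUBIC) for x in (a[130:262,150:238],a[130+45:262+45,330:414])])
cv2.imwrite('pics/c1.png',c); print(c.shape)
o,w,Tw=look('wrist'); print(np.array(w['mount']).round(3),w['fx'])
E
```

```text
(594, 774, 3)
[[ 0.    -0.971 -0.24   0.067]
 [ 1.     0.    -0.     0.   ]
 [ 0.001 -0.24   0.971 -0.166]
 [ 0.     0.     0.     1.   ]] 278.21926345940267
```

View pics/c1.png

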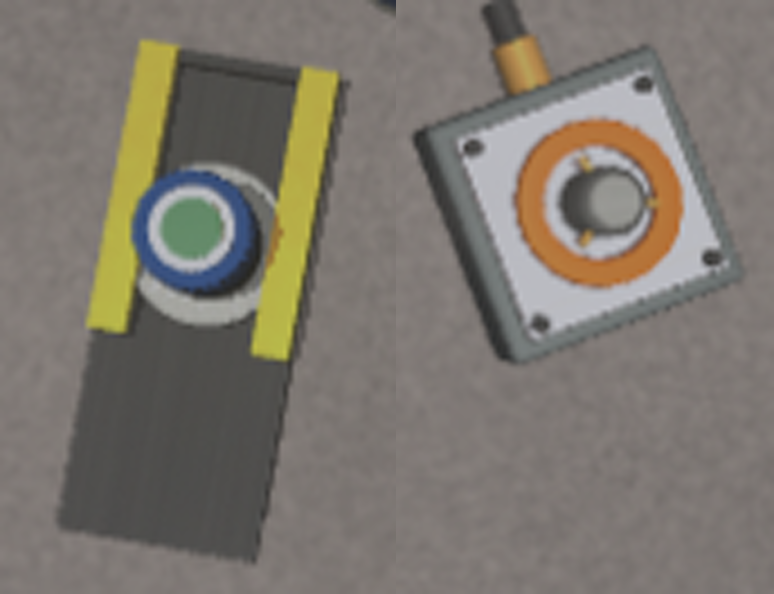

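Left half: the blue collar with its green window at crop (192,229), flange under the yellow lips, open end at the bottom (mouth near crop y≈343). Right half: spigot top at about (617,200), with pins at about (584,161), (653,203) and (586,238).

```bash
python3 - <<'E'
from h import *
o,im,T=look('top')
L=lambda u,v,z: ray(im,T,(150+(u+.5)/4.5-.5,130+(v+.5)/4.5-.5),z)[:2]
S=lambda u,v,z: ray(im,T,(330+(u-396+.5)/4.5-.5,175+(v+.5)/4.5-.5),z)[:2]
p=[L(58,527,.006),L(255,562,.006),L(88,328,.02),L(289,359,.02),L(141,40,.02),L(339,73,.02)]
for q in p: print(q.round(4))
m1,m2,m3=[(p[i]+p[i+1])/2 for i in(0,2,4)]
for a,b in((m1,m2),(m2,m3),(m1,m3)): d=b-a; print('yaw',np.degrees(np.arctan2(d[1],d[0])),np.linalg.norm(d))
print('mouth',m2,'cell',L(192,229,.062),'spig',S(617,200,.072))
s=S(617,200,.072)
for u in((584,161),(653,203),(586,238)): d=S(*u,.060)-s; print(np.degrees(np.arctan2(d[1],d[0])),np.linalg.norm(d))
for cx in [(473,148),(643,84),(711,258),(541,323)]: print(S(*cx,.04))
E
```

```text
[0.4987 0.213 ]
[0.4835 0.1255]
[0.586  0.1985]
[0.5725 0.1101]
[0.7148 0.1774]
[0.6999 0.0889]
yaw -9.619924112317104 0.08942960816530104
yaw -9.370751844987424 0.1298535581538742
yaw -9.472371002259123 0.21928266553125117
mouth [0.57924496 0.15430699] cell [0.62448179 0.1478366 ] spig [ 0.55165151 -0.19936602]
29.659462951520414 0.019257604915916795
-92.71891723208135 0.01933277737358528
148.27242088556994 0.018181135277970484
[ 0.57506989 -0.14806373]
[ 0.6027668  -0.22304046]
[ 0.52764059 -0.25044691]
[ 0.50024996 -0.17577032]
```

```bash
cat >> h.py <<'E'
def plan(tx,ty,tz,yaw,n=None,clo=0,vmax=3.8):
    "rows (tool axes) from the measured pose to the target, tool pointing down"
    o=env.get_obs(); p=np.array(o['tool_pos']); y=o['tcp_rot'][2]; Rm=R.from_euler('xyz',o['tcp_rot'],degrees=True)
    goal=np.array([tx,ty,tz]); Rg=R.from_euler('xyz',[180,0,yaw],degrees=True)
    dr=(Rm.inv()*Rg).as_rotvec()
    if n is None: n=int(np.ceil(max(np.linalg.norm(goal-p)*100/vmax,np.linalg.norm(dr)/.115,1)))
    rows=[]
    for i in range(n):
        s=Rm.inv().apply((goal-p)/(n-i))*100; d=(Rm.inv()*Rg).as_rotvec()/(n-i)
        s=s.round(2); d=d.round(3); rows.append([clo]+list(s)+list(d)); p=p+Rm.apply(s/100); Rm=Rm*R.from_rotvec(d)
    for k in range(0,n,10): print('[%s]'%','.join('[%s]'%','.join('%g'%(v+0) for v in r) for r in rows[k:k+10]))
E
python3 -c "
from h import *
plan(.5515,-.1993,.2,80.5)"
```

```text
[[0,3.22,-1.84,0.14,0,0,-0.075],[0,3.35,-1.6,0.14,0,0,-0.075],[0,3.46,-1.34,0.14,0,0,-0.075],[0,3.55,-1.08,0.14,0,0,-0.075],[0,3.62,-0.81,0.15,0,0,-0.075],[0,3.67,-0.53,0.14,0,0,-0.075],[0,3.7,-0.26,0.15,0,0,-0.075],[0,3.71,0.02,0.14,0,0,-0.075],[0,3.7,0.3,0.15,0,0,-0.075],[0,3.66,0.58,0.14,0,0,-0.075]]
[[0,3.61,0.85,0.15,0,0,-0.075],[0,3.54,1.12,0.14,0,0,-0.076],[0,3.45,1.38,0.15,0,0,-0.075]]
```

Request:
{"op": "arm_command", "data": {
  "steps": [
    [0,3.22,-1.84,0.14,0,0,-0.075],
    [0,3.35,-1.6,0.14,0,0,-0.075],
    [0,3.46,-1.34,0.14,0,0,-0.075],
    [0,3.55,-1.08,0.14,0,0,-0.075],
    [0,3.62,-0.81,0.15,0,0,-0.075],
    [0,3.67,-0.53,0.14,0,0,-0.075],
    [0,3.7,-0.26,0.15,0,0,-0.075],
    [0,3.71,0.02,0.14,0,0,-0.075],
    [0,3.7,0.3,0.15,0,0,-0.075],
    [0,3.66,0.58,0.14,0,0,-0.075]
  ]
}}

```text
time: 1.98
tool_pos: [0.4874, -0.2883, 0.2046]
tcp_rot: [180.0, 0.0, 67.7]
contact_force: [0.4, -0.2, 1.7]
grip_width: 1.003
```

Request:
{"op": "arm_command", "data": {
  "steps": [
    [0,3.61,0.85,0.15,0,0,-0.075],
    [0,3.54,1.12,0.14,0,0,-0.076],
    [0,3.45,1.38,0.15,0,0,-0.075],
    [0,0,0,0,0,0,0],
    [0,0,0,0,0,0,0]
  ]
}}

```text
time: 2.4
tool_pos: [0.5529, -0.196, 0.2]
tcp_rot: [180.0, -0.1, 80.8]
contact_force: [-0.5, -1.1, -0.2]
grip_width: 1.001
```

```bash
python3 - <<'E'
from h import *
o,im,T=look('wrist','w1.png'); print(o['time'],o['tool_pos'],o['tcp_rot'],o['joint_positions'].round(1))
for t in ['spigot_top','pin_level','seat']: find('wrist',im,T,t)
print(px(im,T,[.5515,-.1993,.072]))
c=px(im,T,[.5515,-.1993,.06]).astype(int); np.save('c.npy',c)
a=im['color'][max(0,c[1]-75):c[1]+75,max(0,c[0]-75):c[0]+75,::-1]; cv2.imwrite('pics/w1c.png',cv2.resize(a,None,fx=4,fy=4,interpolation=cv2.INTER_CUBIC)); print(c,a.shape)
print('to the cell:'); plan(.624,.147,.2,80.5)
E
```

```text
2.4 [ 0.55294205 -0.19604891  0.19995557] [ 1.79970538e+02 -9.81281634e-02  8.08128881e+01] [ 28.4  31.5 -17.5  93.6  10.7  56.6  -1.8]
spigot_top 0.72 [ 0.5542 -0.1884  0.0429] [252. 177.]
spigot_top 0.6 [ 0.5548 -0.1956  0.0517] [254. 185.]
pin_level 0.73 [ 0.5589 -0.1861  0.0465] [256. 175.]
seat 0.79 [ 0.5507 -0.191   0.0533] [249. 182.]
[251.23746616 192.19440046]
[251 189] (150, 150, 3)
to the cell:
[[0,3.56,0.14,-0.01,0,0,0],[0,3.56,0.14,-0.01,0,0,0],[0,3.56,0.13,0,0,0,0],[0,3.56,0.14,-0.01,0,0,-0.001],[0,3.56,0.14,0,0,0,0],[0,3.56,0.14,-0.01,0,0,-0.001],[0,3.55,0.14,0,0,0,0],[0,3.56,0.14,-0.01,0,0,-0.001],[0,3.55,0.15,0,0,0.001,0],[0,3.56,0.14,0,0,0,-0.001]]
```

View pics/w1c.png

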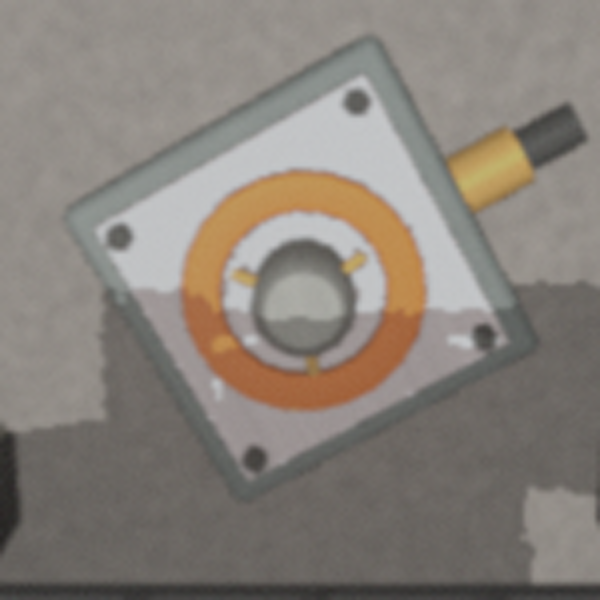

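The wrist crop shows the spigot at about (302,303), the orange ring centred at (304,290), and pins at (242,276), (355,262) and (313,365).

```bash
python3 - <<'E'
from h import *
o,im,T=look('wrist'); print(o['tool_pos'],o['tcp_rot'])
f=lambda u,v,z: ray(im,T,(176+(u+.5)/4-.5,114+(v+.5)/4-.5),z)[:2]
print('spig',f(302,303,.072),'ring',f(304.5,290,.052),'screws',np.mean([f(*q,.04) for q in((357,102),(120,237),(484,337),(255,459))],0))
s=f(304.5,290,.052)
for u in((242,276),(355,262),(313,365)): d=f(*u,.060)-s; print(np.degrees(np.arctan2(d[1],d[0])),np.linalg.norm(d))
E
```

```text
[ 0.5505811  -0.20139375  0.19994312] [-1.79973346e+02  7.91534409e-02  8.02886782e+01]
spig [ 0.5493287  -0.20187546] ring [ 0.54979306 -0.20270147] screws [ 0.54928278 -0.20446032]
152.1069377438768 0.018427173822592572
24.852365343325133 0.017201498854558205
-92.78730056222469 0.020367669594447354
```

Request:
{"op": "arm_command", "data": {
  "steps": [
    [0,3.56,0.14,0,0,0,0],
    [0,3.56,0.14,0,0,0,0],
    [0,3.56,0.14,0,0,0,0],
    [0,3.56,0.14,0,0,0,0],
    [0,3.56,0.14,0,0,0,0],
    [0,3.56,0.14,0,0,0,0],
    [0,3.56,0.14,0,0,0,0],
    [0,3.56,0.14,0,0,0,0],
    [0,3.56,0.14,0,0,0,0],
    [0,3.56,0.14,0,0,0,0]
  ]
}}

```text
time: 3.48
tool_pos: [0.6246, 0.1495, 0.2002]
tcp_rot: [180.0, 0.0, 80.3]
contact_force: [0.7, -0.2, 0.2]
grip_width: 1.001
```

Request:
{"op": "arm_command", "data": {
  "steps": [
    [50,0,0,0,0,0,0],
    [50,0,0,0,0,0,0],
    [50,0,0,0,0,0,0],
    [50,0,0,0,0,0,0]
  ]
}}

```text
time: 3.82
tool_pos: [0.6245, 0.1462, 0.1999]
tcp_rot: [180.0, 0.1, 80.3]
contact_force: [-0.6, -0.8, -0.6]
grip_width: 0.814
```

```bash
python3 - <<'E'
from h import *
o,im,T=look('wrist','w2.png'); print(o['time'],o['tool_pos'],o['tcp_rot'],o['grip_width'])
for t in ['cell_mid','rail_mouth']: find('wrist',im,T,t)
print(px(im,T,[.624,.147,.062]))
cv2.imwrite('pics/w2b.png',cv2.resize(im['color'][:,:,::-1],None,fx=1.5,fy=1.5))
E
```

```text
3.8167 [0.62449079 0.14622462 0.19991197] [1.79980404e+02 1.25528869e-01 8.02514354e+01] 0.8136820735087804
cell_mid 0.88 [0.6216 0.1537 0.0672] [248. 182.]
cell_mid 0.85 [0.7738 0.2252 0.0591] [378.  91.]
cell_mid 0.66 [0.6937 0.2848 0.0598] [296.  44.]
cell_mid 0.55 [0.6047 0.2741 0.0591] [212.  70.]
rail_mouth 0.59 [0.5813 0.1573 0.0072] [218. 175.]
[251.56076752 186.09394955]
```

View pics/w2b.png

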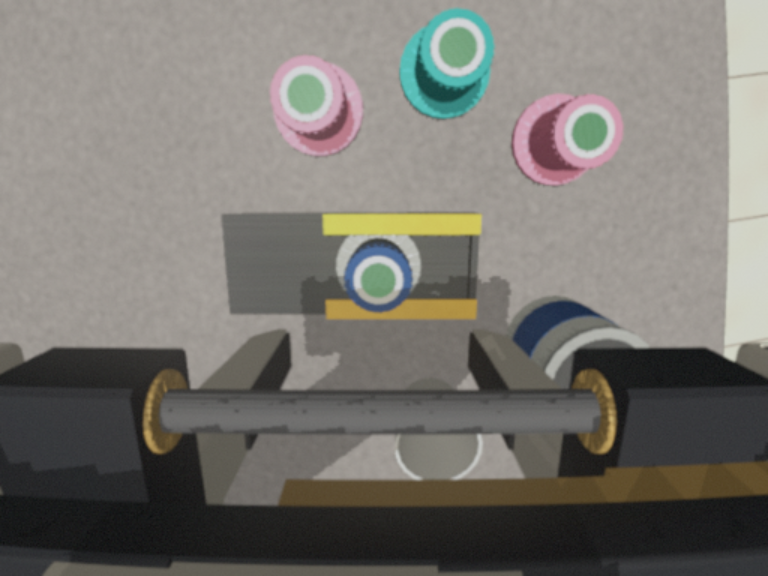

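The wrist view confirms it: the blue cell's green window is at (252,187) in full-image pixels, against (251.6,186.1) predicted. The two pinks and the turquoise are well clear, as are the tin and cup. Now I descend.

```bash
python3 -c "
from h import *
plan(.624,.147,.029,80.5,n=7,clo=50)"
```

```text
[[50,0,-0.01,2.44,0,0,0],[50,0,-0.01,2.45,0,0,-0.001],[50,0,0,2.44,0,0,0],[50,0,-0.01,2.45,0,0,-0.001],[50,-0.01,0,2.44,0,0,0],[50,0,-0.01,2.45,0,0,-0.001],[50,-0.01,0,2.44,0,0.001,0]]
```

Request:
{"op": "arm_command", "data": {
  "steps": [
    [50,0,-0.01,2.6,0,0,0],
    [50,0,-0.01,2.6,0,0,-0.001],
    [50,0,-0.01,2.6,0,0,-0.001],
    [50,0,-0.01,2.6,0,0,-0.001],
    [50,0,0,2.6,0,0,0],
    [50,0,0,2.6,0,0,0],
    [50,0,0,1.5,0,0,0],
    [50,0,0,0,0,0,0]
  ]
}}

```text
time: 4.63
tool_pos: [0.621, 0.1474, 0.0252]
tcp_rot: [-179.6, 0.2, 80.6]
contact_force: [0.4, -0.9, -0.1]
grip_width: 0.806
```

Request:
{"op": "arm_command", "data": {
  "steps": [
    [255,0,0,0,0,0,0],
    [255,0,0,0,0,0,0],
    [255,0,0,0,0,0,0],
    [255,0,0,0,0,0,0],
    [255,0,0,0,0,0,0],
    [255,0,0,0,0,0,0],
    [255,0,0,0,0,0,0],
    [255,0,0,0,0,0,0]
  ],
  "force": 35
}}

```text
time: 5.3
tool_pos: [0.6244, 0.1499, 0.0306]
tcp_rot: [179.9, -0.0, 80.7]
contact_force: [-1.6, -0.5, 5.4]
grip_width: 0.537
```

```bash
python3 -c "
from h import *
o=env.get_obs(); print(o['tool_pos'],o['tcp_rot'],o['grip_width']*93,o['contact_force'])
m=np.array([.5792,.1543]); d=np.array([np.cos(np.radians(-9.45)),np.sin(np.radians(-9.45))]); e=m-.060*d; print(e)
n=np.array([-d[1],d[0]]); c=o['tool_pos'][:2]-m; print(c@d,c@n)
plan(e[0],e[1],o['tool_pos'][2],80.5,n=10,clo=255)"
```

```text
[0.6244462  0.14985708 0.03061399] [ 1.79897233e+02 -4.12189990e-02  8.06605695e+01] 49.911036904829714 [-1.64354262 -0.51007069  5.42604601]
[0.52001424 0.16415121]
0.04536164316516532 0.0030462042316751767
[[255,-0.03,-1.05,0,0,0,0],[255,-0.03,-1.05,0,0,0,0],[255,-0.03,-1.05,0,0,0,0],[255,-0.03,-1.06,0,0,0,0],[255,-0.03,-1.05,0,0,0,0],[255,-0.03,-1.06,0,0,0,0.001],[255,-0.03,-1.05,0,0,0,0],[255,-0.03,-1.06,-0.01,0.001,0,0.001],[255,-0.03,-1.05,0,0,0,0],[255,-0.02,-1.06,-0.01,0.001,-0.001,0.001]]
```

Request:
{"op": "arm_command", "data": {
  "steps": [
    [255,0,0,0,0,0,0],
    [255,0,0,0,0,0,0],
    [255,0,0,0,0,0,0],
    [255,0,0,0,0,0,0]
  ]
}}

```text
time: 5.63
tool_pos: [0.6245, 0.1499, 0.0306]
tcp_rot: [179.9, -0.0, 80.7]
contact_force: [-1.1, -0.5, 6.9]
grip_width: 0.531
```

```bash
python3 -c "
from h import *
o,im,T=look('wrist'); print(o['tool_pos'],o['tcp_rot'],o['grip_width']*93,o['contact_force'])
a=im['color'].astype(int); g=((a[...,1]>a[...,0]+25)&(a[...,1]>a[...,2]+8)).astype(np.uint8)
n,l,s,c=cv2.connectedComponentsWithStats(g); 
for i in np.argsort(-s[1:,4])[:5]+1: print(s[i],c[i],ray(im,T,c[i],.062))
"
```

```text
[0.62447688 0.14988192 0.0306266 ] [ 1.79894159e+02 -4.50117290e-02  8.06581414e+01] 49.36516921218727 [-1.12947851 -0.54744141  6.86849281]
[117   0  51  18 665] [142.18796992   6.86917293] [0.59603766 0.27481449 0.062     ]
[229 242  48  18 645] [252.52248062 252.09612403] [0.62526974 0.15158955 0.062     ]
[293  13   1   1   1] [293.  13.] [0.66131541 0.26092293 0.062     ]
[388   2   1   1   1] [388.   2.] [0.70398529 0.25961629 0.062     ]
[314  29   1   1   1] [314.  29.] [0.66967268 0.25296938 0.062     ]
```

```bash
python3 -c "
from h import *
plan(.5209,.1669,.0315,80.5,n=10,clo=255)"
```

```text
[[255,0,-1.05,-0.01,0,0,0],[255,0,-1.05,-0.01,0,0,0],[255,0,-1.05,-0.01,0,0,0],[255,0,-1.05,-0.01,0,0,0],[255,0,-1.05,-0.01,0,0,0],[255,0,-1.05,-0.01,0,0,0.001],[255,0,-1.05,-0.01,0,0,0],[255,0,-1.05,-0.01,0.001,0,0.001],[255,0,-1.05,-0.01,0,0,0],[255,-0.01,-1.05,-0.01,0.001,-0.001,0.001]]
```

Request:
{"op": "arm_command", "data": {
  "steps": [
    [255,0,-0.5,-0.1,0,0,0],
    [255,0,-0.9,0,0,0,0],
    [255,0,-0.9,0,0,0,0],
    [255,0,-0.9,0,0,0,0],
    [255,0,-0.9,0,0,0,0]
  ]
}}

```text
time: 6.1
tool_pos: [0.5846, 0.1564, 0.0308]
tcp_rot: [179.8, -0.1, 80.6]
contact_force: [2.2, -0.9, 1.5]
grip_width: 0.532
```

Request:
{"op": "arm_command", "data": {
  "steps": [
    [255,0,-1.1,0,0,0,0],
    [255,0,-1.1,0,0,0,0],
    [255,0,-1.1,0,0,0,0],
    [255,0,-1.1,0,0,0,0],
    [255,0,-1.1,0,0,0,0],
    [255,0,-0.9,0,0,0,0],
    [255,0,0,0,0,0,0],
    [255,0,0,0,0,0,0]
  ]
}}

```text
time: 6.77
tool_pos: [0.5184, 0.1674, 0.0305]
tcp_rot: [-179.9, 0.0, 80.7]
contact_force: [-3.3, 0.7, 8.8]
grip_width: 0.535
```

```bash
python3 -c "
from h import *
o,im,T=look('wrist','w3.png'); print(o['time'],o['tool_pos'],o['tcp_rot'],o['grip_width']*93,o['contact_force'])
find('wrist',im,T,'cell_mid'); 
o,im,T=look('top'); find('top',im,T,'cell_mid')
c=px(im,T,[.521,.166,.03]).astype(int);print(c)
cv2.imwrite('pics/t3.png',cv2.resize(im['color'][c[1]-80:c[1]+60,c[0]-70:c[0]+70,::-1],None,fx=4,fy=4))
"
```

```text
6.7667 [0.51841832 0.16737017 0.03052036] [-1.79855956e+02  2.00754519e-02  8.07262749e+01] 49.74532819709372 [-3.30809729  0.68755276  8.81828738]
cell_mid 0.78 [0.5201 0.1829 0.0675] [249. 232.]
cell_mid 0.76 [0.6857 0.2728 0.0066] [480.  28.]
cell_mid 0.69 [0.5876 0.2653 0.0443] [354.  44.]
cell_mid 0.74 [0.5994 0.2755 0.0616] [124. 194.]
cell_mid 0.59 [0.7836 0.2203 0.0546] [157. 100.]
cell_mid 0.56 [0.6971 0.2851 0.0549] [122. 143.]
[184 235]
```

View pics/w3.png

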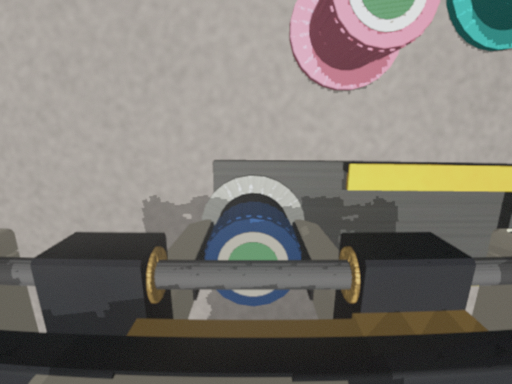

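The cell stands free on the bare floor: its flange spans columns 203–304, clear of the lip that starts at column 346. Next I lift and carry.

Request:
{"op": "arm_command", "data": {
  "steps": [
    [255,0,0,-1,0,0,0],
    [255,0,0,-2.5,0,0,0],
    [255,0,0,-3,0,0,0],
    [255,0,0,-3,0,0,0],
    [255,0,0,-1,0,0,0],
    [255,0,0,0,0,0,0],
    [255,0,0,0,0,0,0]
  ]
}}

```text
time: 7.55
tool_pos: [0.5195, 0.1661, 0.1343]
tcp_rot: [-179.9, 0.0, 80.6]
contact_force: [0.3, -0.6, -2.2]
grip_width: 0.535
```

```bash
python3 -c "
from h import *
o,im,T=look('wrist','w4.png'); print(o['time'],o['tool_pos'],o['tcp_rot'],o['grip_width']*93,o['contact_force'])
M=np.array(im['mount'])
for dx in (0,.003,-.003):
  print(dx,'coll',px(im,M,[dx-.025,0,-.0315]),px(im,M,[dx+.025,0,-.0315]),px(im,M,[dx,.025,-.0315]),'flange far',px(im,M,[dx+.036,0,.0175]),px(im,M,[dx,.036,.0175]))
cv2.imwrite('pics/w4c.png',cv2.resize(im['color'][150:350,170:340,::-1],None,fx=3,fy=3))
plan(.5515,-.198,.131,135,clo=255)
"
```

```text
7.55 [0.51947822 0.16606631 0.13431674] [-1.79932523e+02  4.94255278e-02  8.06404425e+01] 49.73762222270858 [ 0.30060136 -0.56682691 -2.20971613]
0 coll [251.49929308 296.51697221] [251.42075544 210.22625548] [298.60719506 255.306514  ] flange far [251.75389077 172.8293484 ] [303.1557528  223.72832402]
0.003 coll [251.49460325 291.78592789] [251.41607688 204.52949806] [298.85521865 250.11117343] flange far [251.75189727 168.37357222] [303.3522741  219.66926138]
-0.003 coll [251.5039744  301.19332905] [251.42544526 215.86287699] [298.35998053 260.44411323] flange far [251.75589687 177.25257201] [302.9595353  227.75544655]
[[255,-3.54,0.91,0.03,0,0,-0.095],[255,-3.61,0.57,0.03,0,0,-0.095],[255,-3.64,0.23,0.03,0,0,-0.095],[255,-3.65,-0.12,0.03,-0.001,0,-0.095],[255,-3.62,-0.46,0.03,0,0,-0.095],[255,-3.56,-0.8,0.03,-0.001,0,-0.095],[255,-3.47,-1.14,0.02,0,0,-0.095],[255,-3.35,-1.46,0.02,-0.001,0,-0.095],[255,-3.2,-1.78,0.03,0,0,-0.094],[255,-3.01,-2.06,0.02,-0.001,0,-0.095]]
```

View pics/w4c.png

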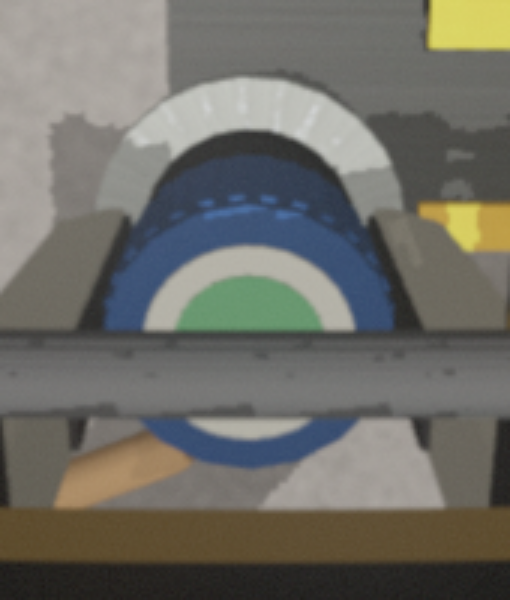

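Held cell: collar edge at row 306 and flange far edge at row 175, so the axis sits about 3 mm to -x in the tool and is centred in y. I'll compensate for this at the spigot and while turning. Next I carry the cell over the spigot, pre-turned to yaw 135.

Request:
{"op": "arm_command", "data": {
  "steps": [
    [255,-3.54,0.91,0.03,0,0,-0.095],
    [255,-3.61,0.57,0.03,0,0,-0.095],
    [255,-3.64,0.23,0.03,0,0,-0.095],
    [255,-3.65,-0.12,0.03,0,0,-0.095],
    [255,-3.62,-0.46,0.03,0,0,-0.095],
    [255,-3.56,-0.8,0.03,0,0,-0.095],
    [255,-3.47,-1.14,0.02,0,0,-0.095],
    [255,-3.35,-1.46,0.02,0,0,-0.095],
    [255,-3.2,-1.78,0.03,0,0,-0.094],
    [255,-3.01,-2.06,0.02,0,0,-0.095]
  ]
}}

```text
time: 8.43
tool_pos: [0.5511, -0.1988, 0.1295]
tcp_rot: [-179.9, -0.3, 135.3]
contact_force: [0.3, 0.4, -1.3]
grip_width: 0.534
```

Request:
{"op": "arm_command", "data": {
  "steps": [
    [255,0,0,0,0,0,0],
    [255,0,0,0,0,0,0],
    [255,0,0,0,0,0,0],
    [255,0,0,0,0,0,0],
    [255,0,0,0,0,0,0],
    [255,0,0,0,0,0,0]
  ]
}}

```text
time: 8.93
tool_pos: [0.553, -0.1953, 0.1322]
tcp_rot: [180.0, -0.0, 135.2]
contact_force: [-0.4, -0.8, -3.0]
grip_width: 0.534
```

```bash
python3 -c "
from h import *
o,im,T=look('wrist','w5.png'); print(o['time'],o['tool_pos'],o['tcp_rot'],o['grip_width']*93,o['contact_force'],o['joint_positions'].round())
c=[.5516,-.198]; print([px(im,T,[q[0],q[1],.04]).round() for q in([.575,-.148],[.6028,-.223],[.5276,-.2504],[.5002,-.1758])])
plan(.5492,-.1957,.110,135,n=4,clo=255)
"
```

```text
8.9333 [ 0.55301546 -0.19534369  0.13218418] [ 1.79992784e+02 -3.77048773e-02  1.35199795e+02] 49.67348066837959 [-0.40080288 -0.77914475 -3.00771903] [ 37.  39. -33.  98.  26.  51.  39.]
[array([304., 178.]), array([267., 249.]), array([194., 217.]), array([226., 142.])]
[[255,0.07,-0.07,0.56,0,0,0.001],[255,0.07,-0.07,0.56,0,0,0.001],[255,0.07,-0.07,0.56,0,0,0],[255,0.06,-0.06,0.55,0,0,0.001]]
```

View pics/w5.png

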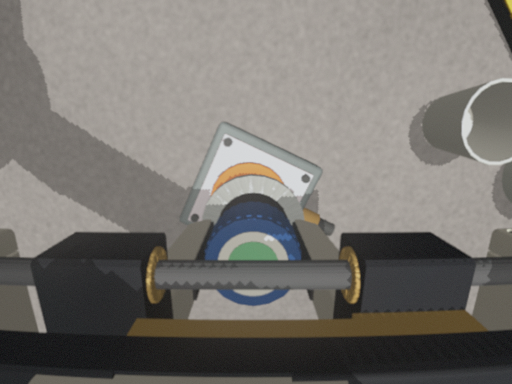

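Screws are seen at (305,178), (228,142) and (195,217), within about 1 px of the projection, so the spigot is confirmed near (0.5518,-0.199). I correct and lower.

Request:
{"op": "arm_command", "data": {
  "steps": [
    [255,0.05,-0.12,0.8,0,0,0.001],
    [255,0.05,-0.12,0.8,0,0,0.001],
    [255,0.05,-0.11,0.8,0,0,0.001],
    [255,0,0,0.6,0,0,0],
    [255,0,0,0,0,0,0],
    [255,0,0,0,0,0,0],
    [255,0,0,0,0,0,0]
  ]
}}

```text
time: 9.57
tool_pos: [0.5497, -0.1985, 0.1023]
tcp_rot: [180.0, 0.0, 134.9]
contact_force: [0.5, -0.0, -2.0]
grip_width: 0.536
```

Request:
{"op": "arm_command", "data": {
  "steps": [
    [255,0,0,0.2,0,0,0],
    [255,0,0,0.2,0,0,0],
    [255,0,0,0.2,0,0,0],
    [255,0,0,0,0,0,0],
    [255,0,0,0,0,0,0]
  ]
}}

```text
time: 9.98
tool_pos: [0.5493, -0.1985, 0.0962]
tcp_rot: [-180.0, -0.0, 134.9]
contact_force: [0.3, 0.2, -2.4]
grip_width: 0.537
```

Request:
{"op": "arm_command", "data": {
  "steps": [
    [255,0.06,0.06,0.2,0,0,0],
    [255,0.06,0.06,0.2,0,0,0],
    [255,0,0,0.2,0,0,0],
    [255,0,0,0,0,0,0],
    [255,0,0,0,0,0,0]
  ]
}}

```text
time: 10.4
tool_pos: [0.5493, -0.1968, 0.0901]
tcp_rot: [-180.0, -0.0, 134.9]
contact_force: [-0.3, 0.2, -1.5]
grip_width: 0.53
```

Request:
{"op": "arm_command", "data": {
  "steps": [
    [255,0,0,0.2,0,0,0],
    [255,0,0,0.2,0,0,0],
    [255,0,0,0,0,0,0],
    [255,0,0,0,0,0,0]
  ]
}}

```text
time: 10.73
tool_pos: [0.5496, -0.1969, 0.0865]
tcp_rot: [180.0, 0.0, 134.9]
contact_force: [-0.7, -0.4, 0.1]
grip_width: 0.537
```

Request:
{"op": "arm_command", "data": {
  "steps": [
    [255,0,0,0.15,0,0,0],
    [255,0,0,0.15,0,0,0],
    [255,0,0,0,0,0,0],
    [255,0,0,0,0,0,0]
  ]
}}

```text
time: 11.07
tool_pos: [0.5498, -0.197, 0.0861]
tcp_rot: [-180.0, 0.1, 134.9]
contact_force: [-4.7, 0.6, 14.1]
grip_width: 0.532
```

Request:
{"op": "arm_command", "data": {
  "steps": [
    [255,0,0.02,-0.08,0,0,0.06],
    [255,0,0.02,0,0,0,0.06],
    [255,0,0.02,0,0,0,0.06],
    [255,0,0.02,0,0,0,0.06],
    [255,0,0.02,0,0,0,0.06],
    [255,0,0,0,0,0,0]
  ]
}}

```text
time: 11.57
tool_pos: [0.5508, -0.1976, 0.0862]
tcp_rot: [180.0, 0.2, 117.5]
contact_force: [-2.5, -0.9, 9.3]
grip_width: 0.532
```

Request:
{"op": "arm_command", "data": {
  "steps": [
    [255,0,0.02,0,0,0,0.06],
    [255,0,0.02,0,0,0,0.06],
    [255,0,0.02,0,0,0,0.06],
    [255,0,0.02,0,0,0,0.06],
    [255,0,0,0,0,0,0]
  ]
}}

```text
time: 11.98
tool_pos: [0.5511, -0.1973, 0.0862]
tcp_rot: [180.0, 0.2, 103.8]
contact_force: [-3.1, -1.1, 10.1]
grip_width: 0.536
```

Request:
{"op": "arm_command", "data": {
  "steps": [
    [255,0.02,-0.02,0,0,0,0.06],
    [255,0.02,-0.02,0,0,0,0.06],
    [255,0,0.02,0,0,0,0.06],
    [255,0,0.02,0,0,0,0.06],
    [255,0,0,0,0,0,0]
  ]
}}

```text
time: 12.4
tool_pos: [0.5513, -0.1972, 0.0862]
tcp_rot: [179.9, 0.2, 90.0]
contact_force: [-2.7, -1.3, 10.0]
grip_width: 0.535
```

Request:
{"op": "arm_command", "data": {
  "steps": [
    [255,0,0.02,0,0,0,0.06],
    [255,0,0.02,0,0,0,0.06],
    [255,0,0.02,0,0,0,0.06],
    [255,0,0.02,0,0,0,0.06],
    [255,0,0,0,0,0,0]
  ]
}}

```text
time: 12.82
tool_pos: [0.5519, -0.1971, 0.0862]
tcp_rot: [179.9, 0.1, 76.3]
contact_force: [-2.2, -0.6, 9.2]
grip_width: 0.534
```

Request:
{"op": "arm_command", "data": {
  "steps": [
    [255,0,0.02,0,0,0,0.06],
    [255,0,0.02,0,0,0,0.06],
    [255,0,0.02,0,0,0,0.06],
    [255,0,0.02,0,0,0,0.06],
    [255,0,0,0,0,0,0]
  ]
}}

```text
time: 13.23
tool_pos: [0.552, -0.1976, 0.086]
tcp_rot: [179.9, 0.2, 62.5]
contact_force: [-3.3, -1.8, 9.6]
grip_width: 0.534
```

Request:
{"op": "arm_command", "data": {
  "steps": [
    [255,0,0.02,0,0,0,0.06],
    [255,0,0.02,0,0,0,0.06],
    [255,0,0.02,0,0,0,0.06],
    [255,0,0.02,0,0,0,0.06],
    [255,0,0,0,0,0,0]
  ]
}}

```text
time: 13.65
tool_pos: [0.553, -0.1959, 0.0838]
tcp_rot: [-180.0, -0.0, 48.9]
contact_force: [0.2, 0.9, -2.2]
grip_width: 0.535
```

The cell dropped by 2 mm and the load vanished at yaw 49, so the keyways are on the pins. I push down.

Request:
{"op": "arm_command", "data": {
  "steps": [
    [255,0,0,0.2,0,0,0],
    [255,0,0,0.2,0,0,0],
    [255,0,0,0.2,0,0,0],
    [255,0,0,0,0,0,0],
    [255,0,0,0,0,0,0]
  ]
}}

```text
time: 14.07
tool_pos: [0.5528, -0.1963, 0.0777]
tcp_rot: [-180.0, 0.0, 48.9]
contact_force: [-0.5, -0.6, -1.6]
grip_width: 0.535
```

Request:
{"op": "arm_command", "data": {
  "steps": [
    [255,0,0,0.2,0,0,0],
    [255,0,0,0.2,0,0,0],
    [255,0,0,0.2,0,0,0],
    [255,0,0,0.2,0,0,0],
    [255,0,0,0.1,0,0,0],
    [255,0,0,0,0,0,0],
    [255,0,0,0,0,0,0]
  ],
  "force": 50
}}

```text
time: 14.65
tool_pos: [0.5533, -0.1965, 0.0703]
tcp_rot: [180.0, -0.0, 48.9]
contact_force: [-1.7, 0.1, 7.3]
grip_width: 0.53
```

Request:
{"op": "arm_command", "data": {
  "steps": [
    [255,0,0,0.1,0,0,0],
    [255,0,0,0.1,0,0,0],
    [255,0,0,0,0,0,0],
    [255,0,0,0,0,0,0]
  ]
}}

```text
time: 14.98
tool_pos: [0.5534, -0.1964, 0.0686]
tcp_rot: [179.9, -0.0, 48.9]
contact_force: [-2.5, 1.1, 7.9]
grip_width: 0.528
```

Request:
{"op": "arm_command", "data": {
  "steps": [
    [255,0,0,0.1,0,0,0],
    [255,0,0,0.1,0,0,0],
    [255,0,0,0,0,0,0],
    [255,0,0,0,0,0,0]
  ]
}}

```text
time: 15.32
tool_pos: [0.5534, -0.1964, 0.0684]
tcp_rot: [179.9, -0.0, 48.9]
contact_force: [-5.3, 1.4, 18.1]
grip_width: 0.534
```

Request:
{"op": "arm_command", "data": {
  "steps": [
    [255,0,0,0.1,0,0,0],
    [255,0,0,0,0,0,0],
    [255,0,0,0,0,0,0],
    [255,0,0,0,0,0,0],
    [255,0,0,0,0,0,0]
  ]
}}

```text
time: 15.73
tool_pos: [0.5535, -0.1964, 0.0684]
tcp_rot: [179.9, -0.0, 48.9]
contact_force: [-6.5, 2.5, 23.6]
grip_width: 0.531
```

```bash
python3 -c "
from h import *
o,im,T=look('scene'); print(o['time'],o['tool_pos'],o['tcp_rot'],o['grip_width']*93,o['contact_force'])
c=px(im,T,[.552,-.198,.06]).astype(int); w=im['color'][c[1]-50:c[1]+50,c[0]-60:c[0]+60,::-1]
cv2.imwrite('pics/s6.png',cv2.resize(w,None,fx=5,fy=5,interpolation=cv2.INTER_CUBIC))
"
```

```text
15.7333 [ 0.5534525  -0.19640912  0.06838169] [ 1.79903066e+02 -1.72409264e-02  4.89073635e+01] 49.33916622884913 [-6.49215236  2.50658776 23.5972311 ]
```

View pics/s6.png

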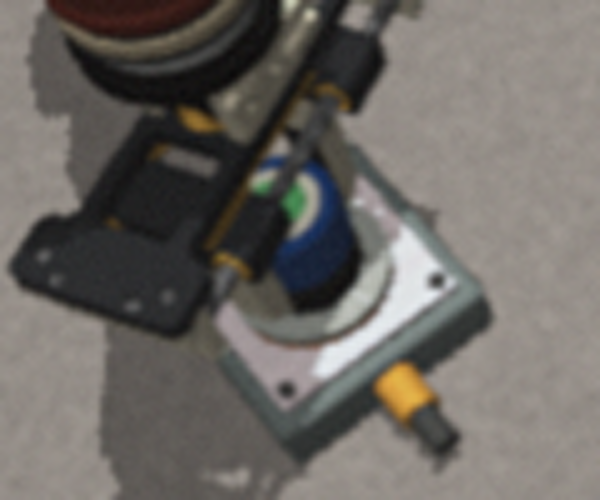

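The flange sits flush over the seat with only a thin sliver of orange below it. z stopped hard at 0.0684 while the push rose to 24 N, so the cell is home. I hand it in.

```bash
python3 -c "
from workcell import env
env.job_done(); o=env.get_obs(); print(o['time'],o['tool_pos'],o['contact_force'],o['grip_width']*93)"
```

```text
the job is handed in; nothing more can be done
the job is handed in; nothing more can be done
```

The filter cell is fully home on the spigot, and the arm is still gripping the collar and pushing it down for the leak test. I handed the job in at about 16 s of the 72 s allowed; the hand-in reports no verdict.

**What I did:**
- I gripped the blue collar, slid the cell about 61 mm past the rail mouth and lifted it.
- I lowered it over the spigot until it rested on the pins, at the height I had worked out.
- I turned it about 86° until it dropped 2 mm and the load vanished, then pushed it down.

**Last checks:**
- **Position:** the tool stopped hard at z = 0.0684, against about 0.0685 expected with the seat at its stop.
- **Push:** the downward force had risen to about 24 N, with about 7 N of side load.
- **Grip:** the opening was 49.3 mm on the 50 mm collar, at 50 N grip.
- **Picture:** the last scene picture shows the flange flush over the seat. The moves stayed clear of the tin, cup, spatula and look-alikes, but I did not take a final picture of them.

**Disagreements:**
- The first wrist measurement of the spigot used a picture taken before the arm had settled. I discarded it and confirmed the spigot from the head's screws instead.
- Wrist estimates of how far off-centre the cell sat in the grip ranged from 1.5 to 5.7 mm. I used 3.3 mm, and the fit bore that out.
- No state reading came back after the hand-in, so the numbers above are from just before it.

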